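# Square up the pivoting lath of a leading board

### The job

The leading board's side lath hangs on one screw and leans in, and it has to be square to the fixed far lath before its second screw goes in. Take the roll of foil tape off the board and set it down flat on the bench, then take the orange rafter square, lay it flat on the board and press its right-angled heel fully into the corner, pushing the side lath out, until one leg lies flush along the far lath and the other flush along the side lath. Finish while still gripping the square and pressing it against both laths, without disturbing the jars, mug and bottle that stand about.

Things in the scene. Friction and masses are not known exactly. Their poses are not given: they have to be found in the camera images.
- board: square plywood leading board, 260 x 260 x 15 mm, fixed to the bench (it does not slide). Origin: centre of its underside, z up; its top is at z = 15 mm. The far lath lies along its +x edge, the side lath along its +y edge; the rest of its top is clear but for the tape.
- corner (a point): point on the board's top face where the inner faces of the two laths meet when they are square, at (102, 102, 15) mm in the board's frame; axes as the board's. The square belongs on the -x, -y side of it.
- far_lath: fixed wooden lath, 28 wide (x), 256 long (y), 18 mm high, screwed down on the board. Origin: centre of its underside; axes as the board's. Its inner face is its -x face, at x = 102 mm in the board's frame.
- side_lath: wooden lath, 28 wide, 215 long, 18 mm high, lying on the board on one screw. Origin: on the screw's axis at its underside, at (82, 116, 15) mm in the board's frame; its x axis runs along it, from its free end at x = -199 mm to x = 16 mm. Its inner face is its -y face, 14 mm from the screw's axis.
- lath_pivot (a joint): angle of the side lath about its screw, rad: 0 = square to the far lath (inner face at y = 102 mm in the board's frame), positive = free end leaning in towards the board's middle (starts at 0.08 to 0.18). No stop at 0: it can be pushed out past square to -0.15. It turns stiffly (0.2 N m, 1 to 2 N at its free end) and stays where it is left.
- rafter_square: orange moulded rafter square lying flat, lip up: a triangle 12 mm thick, 0.16 kg, two legs 150 x 26 mm at a right angle and a diagonal bar 24 mm wide across their ends. Origin: underside, middle of the bar; z up; heel at (80.5, 80.5) mm. The bar is square to the line from origin to heel; grip it across at its middle, one finger in the triangular opening (64 mm deep there).
- square_heel (a point): outer point of the square's right angle, underside; axes as the square's. From it one leg runs along -y (goes to the far lath; a lip 8 mm wide stands 12 mm higher along its outer edge), the other along -x (goes to the side lath). Seated in the corner, its axes are parallel to the board's.
- foil_tape: dark roll of foil tape lying flat, 53 to 55 mm across, 19 mm high, 0.06 kg, solid to the fingers. Starts on the board, in the way of the square. Origin: centre of its underside. The bench itself (z = 0) is free from x = 0.40 to 0.60 and y = -0.28 to 0.42, but for the board and the square.
- tower_front (a point): middle of the foot of the front of the tall white drawer tower at the back (fixed, 258 mm wide along y, 466 mm high, reaching back from here). Carry things past in front of it.
- glue_bottle: standing glue bottle with red nozzle, 36 x 54 mm, 194 mm high; origin at its foot. Leave it alone.
- frit_jar_1: small jar with black lid, 37 mm across, 48 mm high; origin at its foot. Leave it alone.
- frit_jar_2: small jar with white lid, 37 mm across, 48 mm high; origin at its foot. Leave it alone.
- brush_mug: black and white mug, 82 mm across, 97 mm high; origin at its foot. Leave it alone.

How it is judged:
On the way:
1. the roll of tape lies flat on the bench, off the board, let go (height (world z) of foil_tape between -0.006 and 0.006 m and angle between foil_tape's own z axis and vertical below 0.1 rad and linear speed of foil_tape below 0.02 m/s and contact force between the fingers and foil_tape below 0.2 N), for 0.2 s.
At the end, for the whole second after the job is handed in: Square gripped, at rest, flat on the board (3.5 mm, 0.03 rad), heel within 3.5 mm of the corner, legs within 0.015 rad of the board's axes, side lath within 0.015 rad of square; the square presses each lath with over 0.5 N, the fingers press it with over 2 N. Tape flat on the bench, let go (all of step 1 and horizontal distance between square_heel and corner below 0.0035 m and angle between the x axis of rafter_square and the x axis of board, either way round below 0.015 rad and z of square_heel in the frame of board below 0.0185 m and angle between rafter_square's own z axis and vertical below 0.03 rad and value of joint lath_pivot between -0.015 and 0.015 rad and contact force between rafter_square and far_lath above 0.5 N and contact force between rafter_square and side_lath above 0.5 N and contact force between the fingers and rafter_square above 2 N and linear speed of rafter_square below 0.01 m/s); the arm keeps its last pose, push and grip.
It fails at once if the bottle, a jar or the mug is knocked over or shoved more than 30 mm (distance of any of glue_bottle, frit_jar_1, frit_jar_2, brush_mug from where it was at the start of the episode above 0.03 m or angle between any of glue_bottle, frit_jar_1, frit_jar_2, brush_mug's own z axis and vertical above 0.35 rad).
It also fails if it takes over 64 s, if anything falls off the work surface, if the arm or the gripper's body presses on something with over 40 N, if the wrist force passes 120 N, or if a joint passes its speed limit or range.

### The arm

A 6-joint arm with a two-finger parallel gripper is mounted at the origin on a cart in front of the work surface, level with it; the furniture and walls round the work are solid. World frame = base frame: x ahead of the robot, y to its left, z up, the work surface at z = 0. Lengths are in m, angles in rad, forces in N, time in s.
With the tool pointing down it reaches from about 0.225 to 0.875 m from the base axis. Payload 3.4 kg.
Tool frame: the origin (TCP) lies on the centre line of the jaws, within the pads' length; the fingertips stand 14 mm ahead of it and the grasp point (between the pads) lies 5 mm behind it; z points along the fingers, y is the line along which they close (so a half turn about z gives the same grasp; the last joint's range is limited). The gripper opens to 85 mm and grips with 20 to 120 N. Pads are 22 mm wide; open, the fingers measure 114 mm over their backs; the gripper's body (76 mm by 85 mm) begins 54 mm behind the grasp point. The pads swing forward as they close: fully open they stand 13 mm farther back than shut.
Start: joints at [-1.292, 0.276, 1.505, -0, 1.361, -0.121], TCP at [0.224, -0.53, 0.245] pointing down, gripper open.
Joint ranges: [-2.89, 2.89], [-0.75, 2.08], [0.22, 2.7], [-1.18, 4.32], [0.11, 2.71], [-2.7, 2.7]. Speed limits (rad/s): [2.57, 2.57, 3.14, 3.14, 3.14, 3.14].

### API

Orientations are given as a unit quaternion [w, x, y, z].
In Python, from rig import manip, eyes gives the robot as it stands.
- The arm moves only by the shell command python3 -m creep 'ROWS' [FORCE]. ROWS is JSON, a list of rows, each a list of 5 numbers: the opening, from 0 (shut) to 1 (fully open), then the shift along the tool's x, y, z normalised to -1 to 1, where 1 is 0.5 m, then the turn about the tool's z normalised to -1 to 1, where 1 is 360 degrees. In form: [[fingers, dx, dy, dz, spin], ...]. A call has 1 to 10 rows; each row is the pose to reach, as a shift and turn from the pose commanded when the call began, along the tool's axes at that moment, turning the shorter way round; what a row does not reach only later rows make up. A row lasts 1/10 s, in which the tool goes at most 50 mm and 8.59 degrees, less where a joint would pass 70% of its speed; a pose out of reach is approached as far as the arm can. A call with a number of a shift or a turn outside -1 to 1 is refused whole. A call with a gripper value outside its range is refused whole. The fingers move at their own pace and stop on an object; FORCE is the grip in N (left out, the last holds). Time passes only in rows, so rows that repeat a pose let the fingers close. It gives the time, the measured TCP pose, the force, the opening and the grip force at its end, in the units of the state.
- manip.get_state(): the state, without advancing time (a new reading comes with each control period).
- eyes.get_image(name): name is "scene" or "side" or "wrist"; returns a dict with "frame" (400x640x3 uint8, red, green, blue), "fx", "fy", "cx", "cy" (pixels), "R" (3x3) and "t" (3): a world point X has camera coordinates R X + t. Camera axes: x right, y down, z forward; pixel columns grow to the right and rows downward; lengths in m; the calibration is good to about 2 mm. The wrist camera is an equidistant fisheye: a pixel r from the principal point sees the ray r / f radians off the axis. A picture is of the moment at which its call begins. There is no depth.
- manip.sign_off(): hands the job in; it is judged then, once.
Trained networks look in the newest picture that a camera, given by its name, has taken for a name from the list of things; names that differ only in an ending like _2 or _b are one class to them, and where a whole thing is asked for, a point or a joint stands for the part that bears it (a point fixed in the world has none). Each returns a list of dicts, best first, with "confidence" (0 to 1); they miss things now and then, are a little off and sometimes report something else, mostly with a low value. They report only what shows in the picture. A call takes as long as a camera call.
- eyes.regions_of(camera, label): "mask" (400x640 bool, what is visible of it) and "bbox" ([left, top, right, bottom] in pixels, round what is visible of it).
- eyes.place_of(camera, label): "centre" ([column, row] in pixels: a listed point, or the origin of a listed thing).
The state is a dict: "clock": time; "qpos": joint angles; "qd": joint speeds; "effort": joint torques, N m; "position": TCP position; "ee_rot": TCP orientation; "contact_force": force on the tool from outside, world axes, zero at the start; "moment": the same for the moment, N m; "width": finger opening in m; "gripper_force": force on a finger pad.
Only numpy, scipy, OpenCV 4.12 (cv2) and the standard library are available. Lean on these libraries where they do the work, as an engineer would, in place of code of your own. Each camera call takes 0.05 s, during which the arm holds its last target. There are 200 camera calls.

## Working session

There is one attempt and no reset: what is moved stays moved. The work goes in short steps, Python scripts to look and compute and a shell command to move; the robot and the scene stay as the last step left them, time stands still between calls to the robot, and variables do not carry over. Pictures are saved under pics/ and viewed, at most 10 in all, crops included, and the job is handed in when it is done.

```bash
ls; mkdir -p pics
cat > h.py <<'E'
import numpy as np, cv2
from rig import manip, eyes
def shot(n,f=None):
    im=eyes.get_image(n)
    if f: cv2.imwrite('pics/'+f, cv2.cvtColor(im['frame'],cv2.COLOR_RGB2BGR))
    return im
def ray(im,uv):
    uv=np.atleast_2d(np.array(uv,float)); x=(uv[:,0]-im['cx'])/im['fx']; y=(uv[:,1]-im['cy'])/im['fy']
    if im.get('fish'):
        r=np.hypot(x,y)+1e-12; d=np.c_[np.sin(r)*x/r,np.sin(r)*y/r,np.cos(r)]
    else: d=np.c_[x,y,np.ones(len(x))]
    R=np.array(im['R']); return -R.T@np.array(im['t']), d@R
def onz(im,uv,z):
    c,d=ray(im,uv); s=(z-c[2])/d[:,2]; return c+s[:,None]*d
def proj(im,X):
    X=np.atleast_2d(X)@np.array(im['R']).T+np.array(im['t'])
    if im.get('fish'):
        h=np.hypot(X[:,0],X[:,1])+1e-12; th=np.arctan2(h,X[:,2]); x=th*X[:,0]/h; y=th*X[:,1]/h
    else: x=X[:,0]/X[:,2]; y=X[:,1]/X[:,2]
    return np.c_[im['fx']*x+im['cx'],im['fy']*y+im['cy']]
E
python3 - <<'E'
from h import *
Z={'board':0,'corner':.015,'far_lath':.015,'side_lath':.015,'rafter_square':0,'square_heel':0,'foil_tape':.015,'glue_bottle':0,'frit_jar_1':0,'brush_mug':0,'tower_front':0}
for c in ('scene','side'):
    im=shot(c,c+'0.png'); print(c,np.round(-np.array(im['R']).T@im['t'],3))
    for l,z in Z.items():
        for r in eyes.place_of(c,l)[:2]:
            if r['confidence']>.3: print(l,round(r['confidence'],2),np.round(r['centre'],1),np.round(onz(im,r['centre'],z)[0],4))
s=manip.get_state(); print(s['position'],s['ee_rot'],s['width'],s['clock'])
E
```

```text
pics
scene [ 0.254 -0.392  0.728]
board 0.81 [342.7 279.4] [ 0.5496 -0.0868  0.    ]
corner 0.88 [339.8 226.6] [0.6332 0.0248 0.015 ]
corner 0.69 [443.7 254.4] [ 0.772 -0.187  0.015]
far_lath 0.7 [376.9 247.9] [ 0.6617 -0.0783  0.015 ]
side_lath 0.85 [330.9 233.3] [0.6026 0.0221 0.015 ]
side_lath 0.52 [273.4 192.2] [0.5665 0.2264 0.015 ]
rafter_square 0.98 [249.5 222.7] [0.466  0.1855 0.    ]
rafter_square 0.61 [445.9 253.1] [ 0.79   -0.1836  0.    ]
square_heel 0.55 [278.8 189. ] [0.5917 0.2406 0.    ]
square_heel 0.41 [340.1 279. ] [ 0.5456 -0.0825  0.    ]
foil_tape 0.76 [342.1 277. ] [ 0.5463 -0.0877  0.015 ]
foil_tape 0.49 [345.5 281. ] [ 0.5458 -0.0999  0.015 ]
glue_bottle 0.66 [258.9 152.4] [0.6297 0.4108 0.    ]
frit_jar_1 0.7 [443.9 254.2] [ 0.7838 -0.1827  0.    ]
frit_jar_1 0.67 [460.6 275.6] [ 0.7677 -0.2435  0.    ]
brush_mug 0.98 [423.9 224.9] [ 0.8141 -0.0937  0.    ]
side [ 0.914 -1.062  0.721]
board 0.88 [281.3 233.9] [ 0.5373 -0.0875  0.    ]
corner 0.78 [321.1 212. ] [0.6249 0.0273 0.015 ]
far_lath 0.7 [325.6 229.9] [ 0.6605 -0.0616  0.015 ]
far_lath 0.5 [367.  269.9] [ 0.8012 -0.208   0.015 ]
side_lath 0.79 [317.1 211.8] [0.6129 0.0257 0.015 ]
side_lath 0.58 [364.9 269.3] [ 0.7958 -0.2069  0.015 ]
rafter_square 0.74 [286.9 183.8] [0.4601 0.2007 0.    ]
square_heel 0.92 [322.9 183. ] [0.5789 0.2327 0.    ]
square_heel 0.38 [286.5 183.6] [0.4583 0.2018 0.    ]
foil_tape 0.7 [284.2 230.2] [ 0.5473 -0.0887  0.015 ]
foil_tape 0.69 [321.7 180.8] [0.5781 0.2201 0.015 ]
frit_jar_1 0.88 [350.5 286. ] [ 0.7698 -0.258   0.    ]
frit_jar_1 0.62 [365.  267.8] [ 0.7925 -0.1829  0.    ]
brush_mug 0.79 [375.6 249.4] [ 0.8077 -0.1005  0.    ]
[ 0.22383155 -0.52971245  0.24534602] [8.39965124e-05 9.80086411e-01 1.98571447e-01 9.03235955e-06] 0.08572984695468702 1.2
```

View pics/scene0.png

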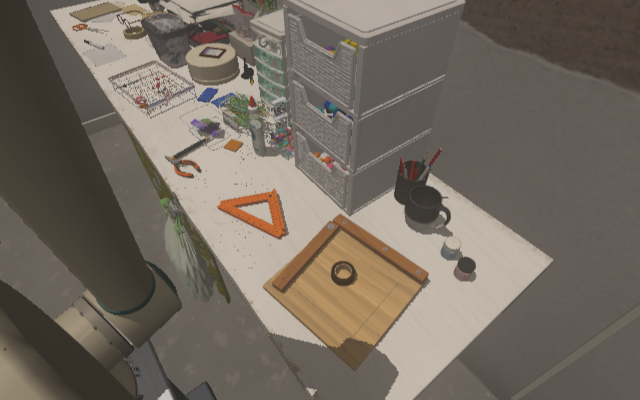

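View pics/side0.png

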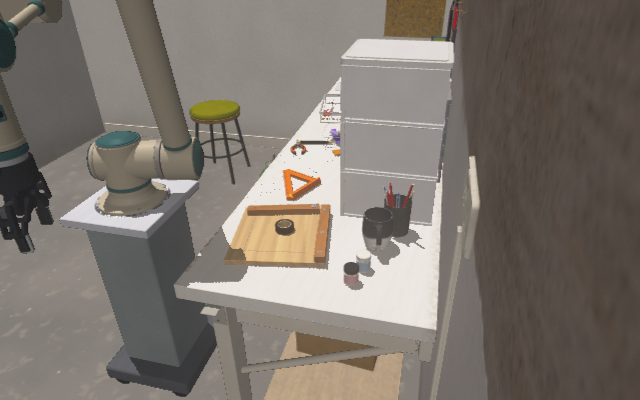

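The scene view shows the tape at (343,273) on the board, the side lath along its left edge, and the square at about (255,213). The side view agrees with this. Next I'll fit the poses by silhouette.

```bash
cat > fit.py <<'E'
from h import *
from scipy.optimize import minimize
SQ=np.array([[80.5,80.5],[80.5,-69.5],[52.5,-69.5],[-69.5,52.5],[-69.5,80.5]])/1e3
HO=np.array([[54.5,54.5],[54.5,-37.5],[-37.5,54.5]])/1e3
LIP=np.array([[80.5,80.5],[80.5,-69.5],[72.5,-69.5],[72.5,80.5]])/1e3
def prism(p,z0,z1): return np.r_[np.c_[p,p*0+z0][:,:3],np.c_[p,p*0+z1][:,:3]]
def rect(x0,x1,y0,y1): return np.array([[x0,y0],[x1,y0],[x1,y1],[x0,y1]])
def place(P,x,y,a,z=0):
    c,s=np.cos(a),np.sin(a); return P@np.array([[c,s,0],[-s,c,0],[0,0,1]])+[x,y,z]
def hullfill(img,im,P,val,S):
    q=cv2.convexHull((proj(im,P)*S*16).astype(np.int32)); cv2.fillConvexPoly(img,q,val,cv2.LINE_AA,4)
def squareim(im,p,z=0,S=2):
    g=np.zeros((400*S,640*S),np.uint8)
    hullfill(g,im,place(prism(SQ,0,.012),*p,z),255,S)
    h=g*0; a=g*0+255
    for zz in (0,.012):
        b=h.copy(); hullfill(b,im,place(np.c_[HO,[zz]*3],*p,z),255,S); a=np.minimum(a,b)
    g=np.where(a>127,0,g).astype(np.uint8)
    hullfill(g,im,place(prism(LIP,0,.024),*p,z),255,S); return g
def boardim(im,p,S=2):
    g=np.zeros((400*S,640*S),np.uint8)
    hullfill(g,im,place(prism(rect(-.13,.13,-.13,.13),0,.015),*p),255,S)
    hullfill(g,im,place(prism(rect(.102,.13,-.128,.128),.015,.033),*p),255,S); return g
def lathim(im,p,b,S=2):
    x,y,_=place(np.array([[.082,.116,0]]),*b)[0]
    g=np.zeros((400*S,640*S),np.uint8)
    hullfill(g,im,place(prism(rect(-.199,.016,-.014,.014),0,.018),x,y,b[2]+p[0],.015),255,S); return g
def fit(f,views,p0,step,S=2):
    bl=lambda g:cv2.GaussianBlur(cv2.resize(g,(640*S,400*S)).astype(np.float32),(0,0),2*S)/255
    ms=[(im,bl(m.astype(np.uint8)*255)) for im,m in views]
    def cost(p): return sum(((bl(f(im,p))-m)**2).sum() for im,m in ms)/S**2
    p0=np.array(p0,float); st=np.array(step)
    sim=np.vstack([p0]+[p0+np.eye(len(p0))[i]*st[i] for i in range(len(p0))])
    r=minimize(cost,p0,method='Nelder-Mead',options=dict(initial_simplex=sim,xatol=1e-5,fatol=.01,maxiter=200))
    return r.x,r.fun
def mask(c,l):
    r=eyes.regions_of(c,l); return (r[0]['mask'],r[0]['confidence']) if r else (np.zeros((400,640),bool),0)
E
python3 - <<'E'
from fit import *
V={}
for c in ('scene','side'):
    im=shot(c); M={}
    for l in ('board','far_lath','side_lath','foil_tape','rafter_square'):
        m,cf=mask(c,l); M[l]=m; print(c,l,round(cf,2),m.sum(),np.argwhere(m).mean(0).round()[::-1] if m.any() else '')
    V[c]=(im,M)
np.save('/tmp/v.npy',V,allow_pickle=True)
for cs in (['scene'],['side'],['scene','side']):
    best=min((fit(squareim,[(V[c][0],V[c][1]['rafter_square']) for c in cs],[.51,.205,a],[.02,.02,.2]) for a in np.arange(0,6.28,.7)),key=lambda t:t[1])
    print(cs,'square',np.round(best[0],4),best[1])
    b=fit(boardim,[(V[c][0],V[c][1]['board']|V[c][1]['far_lath']|V[c][1]['side_lath']|V[c][1]['foil_tape']) for c in cs],[.545,-.087,.0],[.02,.02,.1])
    print('board',np.round(b[0],4),b[1])
    l=fit(lambda im,p:lathim(im,p,b[0]),[(V[c][0],V[c][1]['side_lath']) for c in cs],[.12],[.05]); print('lath',l)
E
```

```text
scene board 0.97 13403 [347. 289.]
scene far_lath 0.83 1433 [381. 250.]
scene side_lath 0 0 
scene foil_tape 0.6 393 [343. 274.]
scene rafter_square 0.83 1577 [256. 212.]
side board 0.68 659 [282. 209.]
side far_lath 0.8 605 [322. 234.]
side side_lath 0.61 693 [283. 209.]
side foil_tape 0.54 270 [284. 226.]
side rafter_square 0.9 689 [298. 183.]
['scene'] square [0.4698 0.1892 5.871 ] 13.486339569091797
board [ 0.545  -0.1014  0.1839] 23.071414947509766
lath (array([0.67654297]), np.float64(923.2505493164062))
['side'] square [0.467  0.1912 5.8755] 7.040609359741211
board [0.53   0.0398 0.0957] 2684.44287109375
lath (array([0.12625]), np.float64(993.788330078125))
['scene', 'side'] square [0.4692 0.1891 5.8696] 24.682392120361328
board [ 0.545  -0.0991  0.1834] 3931.469970703125
lath (array([0.12078125]), np.float64(1112.3056640625))
```

```bash
python3 -m creep '[[1,0.1,-0.06,-0.05,0],[1,0.2,-0.12,-0.1,0],[1,0.3,-0.18,-0.1,0],[1,0.4,-0.24,-0.1,0],[1,0.5,-0.3,-0.1,0],[1,0.6,-0.36,-0.1,0],[1,0.7,-0.42,-0.1,0],[1,0.8,-0.48,-0.1,0],[1,0.88,-0.53,-0.1,0],[1,0.88,-0.53,-0.1,0]]'
python3 -m creep '[[1,0,0,0,0],[1,0,0,0,0],[1,0,0,0,0]]'
python3 - <<'E'
from h import *
im=shot('wrist','w1.png'); print(im.keys(),im['fx'],im['fy'],im['cx'],im['cy']); print(-np.array(im['R']).T@im['t'])
im['fish']=1
for l,z in {'board':0,'corner':.015,'far_lath':.015,'side_lath':.015,'square_heel':0,'foil_tape':.015,'rafter_square':0}.items():
    for r in eyes.place_of('wrist',l)[:2]:
        if r['confidence']>.3: print(l,round(r['confidence'],2),np.round(r['centre'],1),np.round(onz(im,r['centre'],z)[0],4))
E
```

```text
clock: 2.8
position: [0.5139, -0.1305, 0.2956]
ee_rot: [0.0, 0.98, 0.199, 0.0]
contact_force: [0.0, -0.5, 0.5]
width: 0.0858
gripper_force: 0.0
clock: 3.1
position: [0.5125, -0.133, 0.2952]
ee_rot: [0.0, 0.98, 0.198, -0.0]
contact_force: [-0.5, -0.2, 1.0]
width: 0.0849
gripper_force: 0.0
dict_keys(['frame', 'fx', 'fy', 'cx', 'cy', 'R', 't']) 309.70691628693146 309.70691628693146 319.96373278296255 201.24431999335047
[ 0.58300324 -0.10216185  0.42501595]
board 0.55 [305.2 133.6] [ 0.5397 -0.0988  0.    ]
corner 0.88 [247.8  45.2] [0.6243 0.0179 0.015 ]
far_lath 0.56 [323.7  48.5] [ 0.6554 -0.0773  0.015 ]
side_lath 0.58 [237.4  56.7] [0.605  0.0252 0.015 ]
square_heel 0.66 [116.2  41.4] [0.5763 0.2406 0.    ]
foil_tape 0.78 [296.2 127.3] [ 0.5445 -0.0848  0.015 ]
rafter_square 0.59 [119.5 114.7] [0.4674 0.19   0.    ]
```

View pics/w1.png

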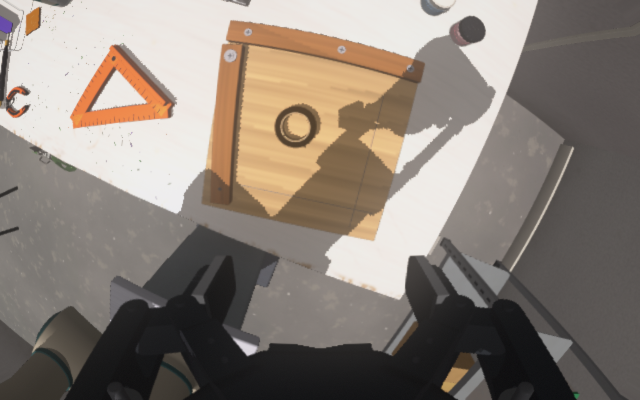

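Wrist view: far lath along the top (230-424, 22-80), side lath at the left (240,50)→(220,203), tape at (296,126), and the square at (120,92) with its heel up at (116,45). I'll fit again with the wrist masks.

Run:
```python
from fit import *
im=shot('wrist'); im['fish']=1; M={}
for l in ('board','far_lath','side_lath','foil_tape','rafter_square'):
    m,cf=mask('wrist',l); M[l]=m; print(l,round(cf,2),m.sum(),np.argwhere(m).mean(0).round()[::-1] if m.any() else '')
V=np.load('/tmp/v.npy',allow_pickle=True).item(); 
s=fit(squareim,[(im,M['rafter_square'])],[.469,.189,-.41],[.01,.01,.1]); print('sq',s)
b=fit(boardim,[(im,M['board']|M['far_lath']|M['side_lath']|M['foil_tape'])],[.545,-.1,.18],[.01,.01,.05]); print('bd',b)
B=b[0]
farl=lambda im,p:(lambda g:(hullfill(g,im,place(prism(rect(.102,.13,-.128,.128),.015,.033),*p),255,2),g)[1])(np.zeros((800,1280),np.uint8))
print('far',fit(farl,[(im,M['far_lath'])],B,[.01,.01,.05]))
print('lath',fit(lambda i,p:lathim(i,p,B),[(im,M['side_lath'])],[.1],[.05]))
tp=lambda i,p:(lambda g:(hullfill(g,i,place(prism(.027*np.c_[np.cos(np.arange(0,6.3,.2)),np.sin(np.arange(0,6.3,.2))],.015,.034),p[0],p[1],0),255,2),g)[1])(np.zeros((800,1280),np.uint8))
print('tape',fit(tp,[(im,M['foil_tape'])],[.545,-.087],[.01,.01]), fit(tp,[(V['scene'][0],V['scene'][1]['foil_tape'])],[.545,-.087],[.01,.01]))
v=im['frame'][:,:,::-1].copy(); 
for g,c in ((squareim(im,s[0]),(255,0,0)),(boardim(im,B),(0,255,0))):
    cs,_=cv2.findContours(cv2.resize(g,(640,400)).__gt__(127).astype(np.uint8),cv2.RETR_CCOMP,cv2.CHAIN_APPROX_NONE); cv2.drawContours(v,cs,-1,c,1)
for P in (rect(-.13,.102,-.13,.102),): cv2.polylines(v,[proj(im,place(np.c_[P,[.015]*4],*B)).astype(int)],True,(0,0,255),1)
cv2.imwrite('pics/o1.png',cv2.resize(v[:260,60:460],None,fx=2,fy=2))
```

```text
board 0.84 35047 [307. 128.]
far_lath 0.61 4584 [325.  49.]
side_lath 0.76 3585 [226. 123.]
foil_tape 0.65 801 [294. 128.]
rafter_square 0.69 3700 [121.  95.]
sq (array([ 0.46630138,  0.19275755, -0.40651519]), np.float64(42.96839904785156))
bd (array([ 0.54421705, -0.09800947,  0.17938913]), np.float64(443.7551574707031))
far (array([ 0.54642834, -0.09907887,  0.17634777]), np.float64(119.23281860351562))
lath (array([0.08496094]), np.float64(81.98381042480469))
tape (array([ 0.54552004, -0.08396691]), np.float64(453.8505554199219)) (array([ 0.54917664, -0.08776093]), np.float64(57.31566619873047))
```

View pics/o1.png

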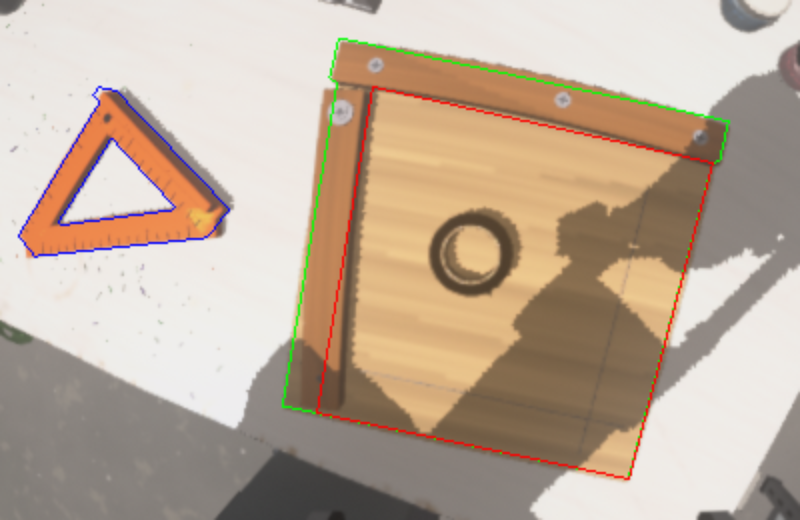

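```bash
python3 -m creep '[[1,0.05,-0.03,0.06,0],[1,0.098,-0.06,0.14,0],[1,0.098,-0.06,0.22,0],[1,0.098,-0.06,0.3,0],[1,0.098,-0.06,0.38,0],[1,0.098,-0.06,0.43,0],[1,0.098,-0.06,0.43,0],[1,0.098,-0.06,0.43,0]]'
python3 - <<'E'
from h import *
im=shot('wrist','w2.png'); im['fish']=1
for r in eyes.place_of('wrist','foil_tape')[:2]: print(r['confidence'],r['centre'],onz(im,r['centre'],.015))
m=eyes.regions_of('wrist','foil_tape')
if m: print(m[0]['confidence'],m[0]['bbox'],onz(im,np.mean(np.reshape(m[0]['bbox'],(2,2)),0),.027))
E
```

```text
clock: 4.6
position: [0.5469, -0.0857, 0.0806]
ee_rot: [0.0, 0.98, 0.199, 0.0]
contact_force: [0.2, 0.4, 0.4]
width: 0.0856
gripper_force: 0.0
0.42 [34.4, 177.6] [[0.47917471 0.17106767 0.015     ]]
0.64 [275.1, 184.2, 358.8, 271.2] [[ 0.54637786 -0.08286688  0.027     ]]
```

View pics/w2.png

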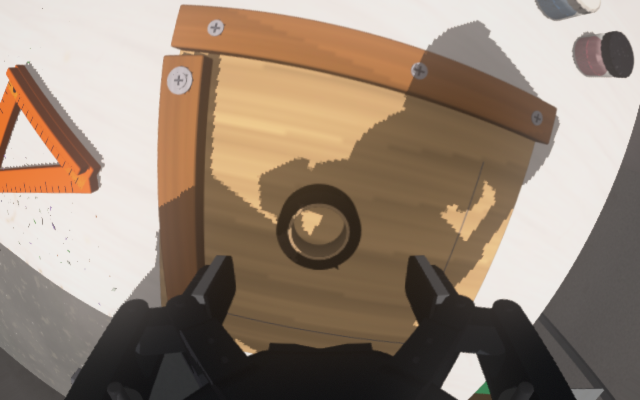

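The tape at (319,227) is centred between the fingers at (222,285) and (420,285). Now I'll descend, grip and lift.

```bash
python3 -m creep '[[1,0,0,0.05,0],[1,0,0,0.098,0],[1,0,0,0.098,0],[0,0,0,0.098,0],[0,0,0,0.098,0],[0,0,0,0.098,0],[0,0,0,0.098,0],[0,0,0,0.098,0],[0,0,0,0.098,0],[0,0,0,0.098,0]]' 30
python3 -m creep '[[0,0,0,0,0],[0,0,0,0,0],[0,0,0,-0.05,0],[0,0,0,-0.12,0],[0,0,0,-0.19,0],[0,0,0,-0.24,0],[0,0,0,-0.24,0]]'
```

```text
clock: 5.75
position: [0.5478, -0.086, 0.0333]
ee_rot: [0.001, 0.98, 0.199, 0.002]
contact_force: [-0.8, 0.9, 7.0]
width: 0.0514
gripper_force: 31.1
clock: 6.45
position: [0.5493, -0.0864, 0.1561]
ee_rot: [0.002, 0.98, 0.199, 0.004]
contact_force: [-0.5, -0.7, -0.4]
width: 0.0511
gripper_force: 32.0
```

```bash
python3 -m creep '[[0,0.026,-0.086,0,0],[0,0.051,-0.172,0,0],[0,0.077,-0.258,0,0],[0,0.103,-0.344,0,0],[0,0.129,-0.43,0,0],[0,0.154,-0.516,0,0],[0,0.18,-0.602,0,0],[0,0.206,-0.688,0,0],[0,0.231,-0.774,0,0],[0,0.257,-0.86,0,0]]'
python3 -m creep '[[0,0,0,0,0],[0,0,0,0,0],[0,0,0,0,0]]'
```

```text
clock: 7.45
position: [0.4964, 0.362, 0.1503]
ee_rot: [0.0, 0.98, 0.199, -0.001]
contact_force: [1.6, 0.9, -0.3]
width: 0.0512
gripper_force: 32.0
clock: 7.75
position: [0.4971, 0.3592, 0.1505]
ee_rot: [0.001, 0.98, 0.198, -0.001]
contact_force: [0.2, 0.4, -0.8]
width: 0.0511
gripper_force: 32.0
```

```bash
python3 -m creep '[[0,0,0,0.08,0],[0,0,0,0.16,0],[0,0,0,0.22,0],[0,0,0,0.245,0],[0,0,0,0.255,0],[0,0,0,0.262,0],[0,0,0,0.264,0],[0,0,0,0.264,0]]'
python3 -m creep '[[1,0,0,0,0],[1,0,0,0,0],[1,0,0,0,0],[1,0,0,0,0],[1,0,0,-0.05,0],[1,0,0,-0.15,0],[1,0,0,-0.24,0],[1,0,0,-0.3,0],[1,0,0,-0.3,0],[1,0,0,-0.3,0]]'
python3 - <<'E'
from h import *
im=shot('wrist','w3.png'); im['fish']=1
for l in ('foil_tape','rafter_square','square_heel','glue_bottle'):
  for r in eyes.place_of('wrist',l)[:1]: print(l,r['confidence'],r['centre'],onz(im,r['centre'],0))
E
```

```text
clock: 8.55
position: [0.4983, 0.3608, 0.0205]
ee_rot: [-0.0, 0.98, 0.199, 0.001]
contact_force: [0.3, 0.1, -1.2]
width: 0.0511
gripper_force: 32.1
clock: 9.55
position: [0.4975, 0.3606, 0.1699]
ee_rot: [-0.0, 0.98, 0.199, 0.001]
contact_force: [-0.2, -0.3, -0.6]
width: 0.0852
gripper_force: 0.0
foil_tape 0.26 [594.3, 203.4] [[ 0.62743708 -0.00314923  0.        ]]
rafter_square 0.73 [444.3, 262.0] [[0.46806998 0.19153338 0.        ]]
square_heel 0.77 [459.2, 163.5] [[0.57556675 0.23533184 0.        ]]
glue_bottle 0.68 [324.2, 36.2] [[0.63290032 0.41421707 0.        ]]
```

View pics/w3.png

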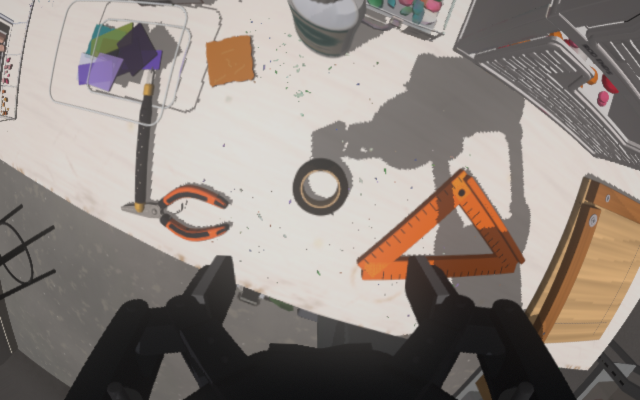

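The tape lies flat on the bench at (320,187), clear of the square. Next I'll go above the square's bar and turn to grip across it.

```bash
python3 -m creep '[[0.65,-0.02,0.03,0,-0.023],[0.65,-0.04,0.06,0,-0.046],[0.65,-0.06,0.1,0,-0.069],[0.65,-0.09,0.14,0,-0.092],[0.65,-0.12,0.19,0,-0.115],[0.65,-0.15,0.24,0.02,-0.138],[0.65,-0.17,0.27,0.04,-0.161],[0.65,-0.186,0.289,0.06,-0.184],[0.65,-0.186,0.289,0.08,-0.207],[0.65,-0.186,0.289,0.1,-0.23]]'
python3 -m creep '[[0.65,0,0,0,-0.016],[0.65,0,0,0,-0.016],[0.65,0,0,0,-0.016]]'
python3 - <<'E'
from fit import *
im=shot('wrist','w4.png'); im['fish']=1
m,cf=mask('wrist','rafter_square'); print(cf,m.sum())
print(fit(squareim,[(im,m)],[.468,.191,-.408],[.01,.01,.05]))
for l in ('rafter_square','square_heel'):
  for r in eyes.place_of('wrist',l)[:1]: print(l,r['confidence'],r['centre'],onz(im,r['centre'],0))
from scipy.spatial.transform import Rotation as R
s=manip.get_state(); q=s['ee_rot']; print(s['position'],R.from_quat([q[1],q[2],q[3],q[0]]).as_matrix().round(4),s['qpos'])
E
```

```text
clock: 10.8
position: [0.4675, 0.1905, 0.1181]
ee_rot: [-0.001, 0.602, 0.799, -0.001]
contact_force: [0.4, 0.1, 0.3]
width: 0.0554
gripper_force: 0.0
clock: 11.1
position: [0.4679, 0.1911, 0.1187]
ee_rot: [-0.0, 0.564, 0.826, -0.0]
contact_force: [0.2, -0.2, 0.8]
width: 0.0557
gripper_force: 0.0
0.68 16300
(array([ 0.46741349,  0.19223669, -0.40334704]), np.float64(713.26806640625))
rafter_square 0.76 [320.4, 200.6] [[ 4.67353615e-01  1.90727455e-01 -2.77555756e-17]]
square_heel 0.95 [446.6, 196.2] [[5.70163505e-01 2.35319031e-01 2.77555756e-17]]
[0.46812402 0.19123309 0.11930684] [[-3.652e-01  9.309e-01  2.000e-04]
 [ 9.309e-01  3.652e-01 -0.000e+00]
 [-1.000e-04  2.000e-04 -1.000e+00]] [ 2.50193495e-01  2.79801315e-01  1.84285416e+00 -8.22288574e-05
  1.01872817e+00 -1.23603873e-01]
```

View pics/w4.png

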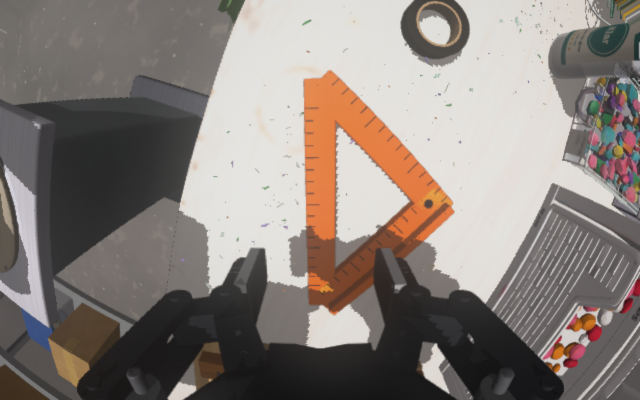

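The bar runs vertically at column 320, centred between the fingers at rows 78–305 (middle about 195). Next: descend and grip.

```bash
python3 -m creep '[[0.65,0,0,0.06,0],[0.65,0,0,0.13,0],[0.65,0,0,0.18,0],[0.65,0,0,0.2,0],[0.65,0,0,0.205,0],[0.65,0,0,0.205,0],[0,0,0,0.205,0],[0,0,0,0.205,0],[0,0,0,0.205,0],[0,0,0,0.205,0]]' 70
python3 -m creep '[[0,0,0,0,0],[0,0,0,0,0],[0,0,0,0,0],[0,0,0,-0.03,0],[0,0,0,-0.08,0],[0,0,0,-0.14,0],[0,0,0,-0.18,0],[0,0,0,-0.18,0],[0,0,0,-0.18,0]]'
python3 - <<'E'
from fit import *
im=shot('wrist','w5.png'); im['fish']=1
s=manip.get_state(); print(s['position'])
m,cf=mask('wrist','rafter_square'); print(cf,m.sum())
print(fit(lambda i,p:squareim(i,p,z=s['position'][2]-.017),[(im,m)],[.468,.191,-.408],[.01,.01,.05]))
E
```

```text
clock: 12.3
position: [0.4688, 0.1914, 0.0182]
ee_rot: [0.001, 0.563, 0.826, 0.001]
contact_force: [0.1, 0.0, 3.8]
width: 0.0216
gripper_force: 68.9
clock: 13.2
position: [0.4678, 0.1911, 0.1068]
ee_rot: [0.0, 0.563, 0.826, 0.0]
contact_force: [-0.8, -0.2, -1.8]
width: 0.0216
gripper_force: 69.0
[0.4671544  0.19091396 0.10598621]
0.59 30025
(array([ 0.46653579,  0.19349126, -0.40659386]), np.float64(8810.837890625))
```

View pics/w5.png

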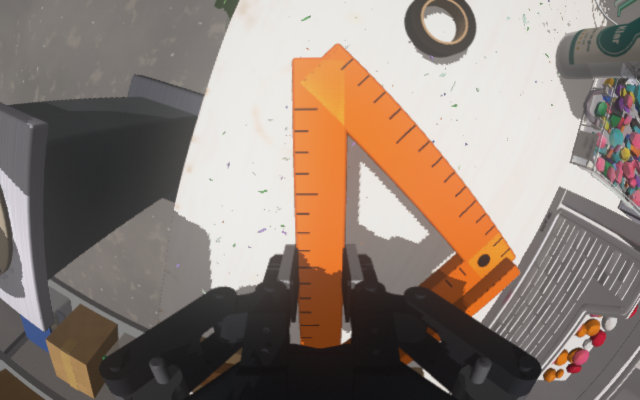

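The square is firmly gripped: the bar lies between the fingers at column 320, heel at (500,270). I'll carry it over the board, staying 45 mm short of the corner.

```bash
python3 -m creep '[[0,-0.05,-0.008,-0.01,0],[0,-0.12,-0.018,-0.01,0],[0,-0.2,-0.03,-0.01,-0.015],[0,-0.28,-0.042,-0.01,-0.03],[0,-0.36,-0.054,-0.01,-0.045],[0,-0.44,-0.066,-0.01,-0.06],[0,-0.52,-0.078,-0.01,-0.075],[0,-0.58,-0.087,0,-0.09],[0,-0.614,-0.092,0,-0.0942],[0,-0.614,-0.092,0,-0.0942]]'
python3 -m creep '[[0,0,0,0,0],[0,0,0,0,0],[0,0,0,0,0]]'
python3 - <<'E'
from fit import *
from scipy.spatial.transform import Rotation as R
im=shot('wrist','w6.png'); im['fish']=1
s=manip.get_state(); q=s['ee_rot']; print(s['position'],R.from_quat([q[1],q[2],q[3],q[0]]).as_matrix().round(4)[:2,:2])
for l,z in (('corner',.015),('square_heel',s['position'][2]-.0175)):
  for r in eyes.place_of('wrist',l)[:1]: print(l,r['confidence'],r['centre'],onz(im,r['centre'],z))
im=shot('scene','s6.png')
for l,z in (('corner',.015),('square_heel',s['position'][2]-.0175),('foil_tape',0)):
  for r in eyes.place_of('scene',l)[:1]: print(l,r['confidence'],r['centre'],onz(im,r['centre'],z))
E
```

```text
clock: 14.3
position: [0.5375, -0.1137, 0.105]
ee_rot: [-0.001, 0.299, 0.954, -0.0]
contact_force: [0.3, 1.1, -1.9]
width: 0.0215
gripper_force: 69.0
clock: 14.6
position: [0.5371, -0.1102, 0.1065]
ee_rot: [-0.0, 0.297, 0.955, 0.0]
contact_force: [-0.9, 0.4, 0.1]
width: 0.0216
gripper_force: 69.0
[ 0.53725539 -0.1103047   0.10667598] [[-0.8236  0.5672]
 [ 0.5672  0.8236]]
corner 0.83 [504.3, 211.8] [[0.62823459 0.01992635 0.015     ]]
square_heel 0.65 [506.0, 246.0] [[ 0.59803639 -0.01576405  0.08917598]]
corner 0.61 [340.5, 228.0] [[0.63171763 0.02033189 0.015     ]]
square_heel 0.84 [342.9, 224.9] [[ 0.60228721 -0.01906741  0.08917598]]
foil_tape 0.58 [227.9, 180.1] [[0.49602036 0.35991246 0.        ]]
```

View pics/w6.png

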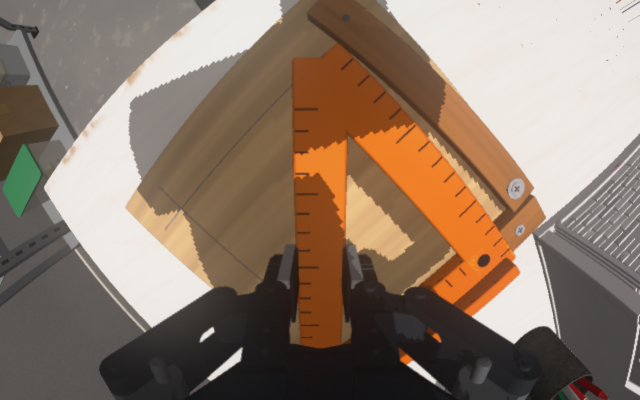

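The square hangs over the board, short of both laths (heel at (505,255), corner beyond it at about (515,205)). I'll lower it onto the board.

```bash
python3 -m creep '[[0,0,0,0.04,0],[0,0,0,0.09,0],[0,0,0,0.12,0],[0,0,0,0.135,0],[0,0,0,0.142,0],[0,0,0,0.147,0],[0,0,0,0.147,0],[0,0,0,0.147,0]]'
```

```text
clock: 15.75
position: [0.5381, -0.1116, 0.0339]
ee_rot: [0.001, 0.298, 0.955, -0.0]
contact_force: [0.5, -0.2, -1.9]
width: 0.0215
gripper_force: 69.0
```

```bash
python3 -m creep '[[0,0,0,0.002,0],[0,0,0.01,0.003,0],[0,0,0.02,0.003,0],[0,0,0.03,0.003,0],[0,0,0.04,0.003,0],[0,0,0.05,0.003,0],[0,0,0.06,0.003,0],[0,0,0.068,0.003,0],[0,0,0.068,0.003,0]]'
python3 -m creep '[[0,0,0.004,0,0],[0,0,0.008,0,0],[0,0,0.012,0,0],[0,0,0.012,0,0],[0,0,0.012,0,0]]'
```

```text
clock: 16.65
position: [0.5574, -0.0848, 0.0332]
ee_rot: [0.001, 0.296, 0.955, -0.001]
contact_force: [-1.5, -3.5, 5.2]
width: 0.0216
gripper_force: 69.8
clock: 17.15
position: [0.5604, -0.0804, 0.0332]
ee_rot: [0.001, 0.296, 0.955, -0.002]
contact_force: [-3.3, -5.0, 5.8]
width: 0.0214
gripper_force: 69.8
```

```bash
python3 -m creep '[[0,0,0.003,0,0],[0,0,0.006,0,0],[0,0,0.006,0,0],[0,0,0.006,0,0]]'
python3 -m creep '[[0,0,0.003,0,0],[0,0,0.006,0,0],[0,0,0.006,0,0],[0,0,0.006,0,0]]'
python3 -m creep '[[0,0,0.003,0,0],[0,0,0.006,0,0],[0,0,0.006,0,0],[0,0,0.006,0,0]]'
```

```text
clock: 17.55
position: [0.5611, -0.0787, 0.0332]
ee_rot: [0.0, 0.297, 0.955, -0.003]
contact_force: [-5.6, -9.0, 7.2]
width: 0.0216
gripper_force: 69.9
clock: 17.95
position: [0.5615, -0.0773, 0.0332]
ee_rot: [-0.001, 0.297, 0.955, -0.004]
contact_force: [-7.6, -11.8, 8.7]
width: 0.0216
gripper_force: 70.2
clock: 18.35
position: [0.5616, -0.0771, 0.0332]
ee_rot: [-0.002, 0.296, 0.955, -0.006]
contact_force: [-11.5, -20.1, 11.7]
width: 0.0217
gripper_force: 70.4
```

Run:
```python
from fit import *
from scipy.spatial.transform import Rotation as R
s=manip.get_state(); q=s['ee_rot']; M=R.from_quat([q[1],q[2],q[3],q[0]]).as_matrix(); print(s['position'],M.round(4), np.degrees(np.arctan2(M[1,1],M[0,1])),s['contact_force'])
w=shot('wrist','w7.png'); w['fish']=1; c=shot('scene','s7.png')
for n,im in (('wrist',w),('scene',c)):
  for l,z in (('corner',.015),('square_heel',.015)):
    for r in eyes.place_of(n,l)[:1]: print(n,l,r['confidence'],r['centre'],onz(im,r['centre'],z))
a=cv2.resize(w['frame'][0:300,230:580],None,fx=2,fy=2)
cv2.imwrite('pics/z7.png',cv2.cvtColor(a,cv2.COLOR_RGB2BGR))
```

```text
[ 0.56162477 -0.07712848  0.03316996] [[-8.248e-01  5.654e-01 -7.100e-03]
 [ 5.655e-01  8.247e-01 -1.010e-02]
 [ 1.000e-04 -1.230e-02 -9.999e-01]] 55.565422287618 [-11.53659013 -20.06599597  11.74453205]
wrist corner 0.94 [510.5, 249.0] [[0.62598995 0.01919341 0.015     ]]
wrist square_heel 0.71 [505.0, 250.4] [[0.62425737 0.01541833 0.015     ]]
scene corner 0.27 [375.8, 249.4] [[ 0.65663477 -0.07983454  0.015     ]]
```

View pics/z7.png

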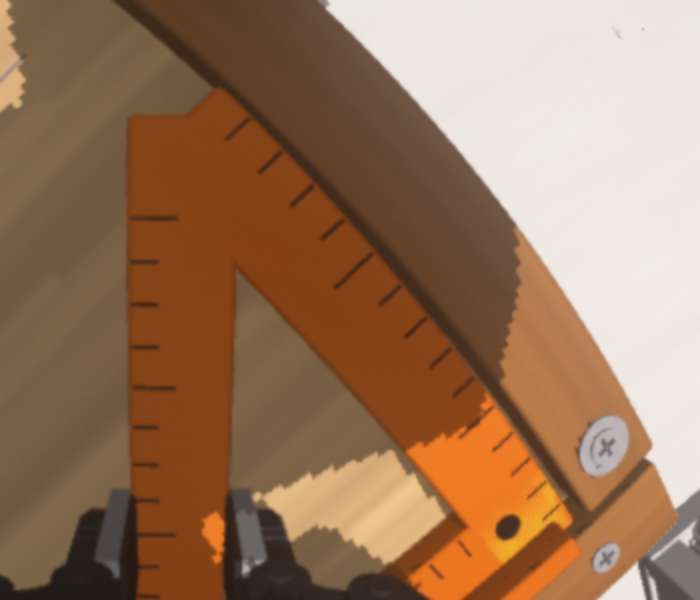

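The leg (220,90)→(570,500) lies close along the side lath, but flushness is hard to judge by eye. I'll measure it from the masks.

```bash
cat > meas.py <<'E'
from fit import *
B=(.5448,-.0992,.180)
def toB(P):
    c,s=np.cos(B[2]),np.sin(B[2]); d=P[:,:2]-B[:2]; return np.c_[d[:,0]*c+d[:,1]*s,-d[:,0]*s+d[:,1]*c]*1e3
def edge(im,m,z,ax,side,lo,hi,n=12):
    v,u=np.nonzero(m); p=toB(onz(im,np.c_[u,v],z)); o=1-ax
    xs=np.linspace(lo,hi,n+1); q=[]
    for a,b in zip(xs[:-1],xs[1:]):
        k=p[(p[:,ax]>=a)&(p[:,ax]<b)]
        if len(k)>5: q.append([(a+b)/2,np.percentile(k[:,o],98 if side>0 else 2)])
    q=np.array(q)
    if len(q)<3: return None
    f=np.polyfit(q[:,0],q[:,1],1); r=q[:,1]-np.polyval(f,q[:,0]); k=abs(r)<1.5*np.median(abs(r))+.5
    f=np.polyfit(q[k,0],q[k,1],1); return 'slope %.4f at100 %.1f at0 %.1f rms %.2f n%d'%(f[0],np.polyval(f,100),f[1],np.std(q[k,1]-np.polyval(f,q[k,0])),k.sum())
E
cat > m.py <<'E'
from meas import *
w=shot('wrist'); w['fish']=1
M={l:mask('wrist',l) for l in ('rafter_square','side_lath','far_lath')}
for l in M: print(l,M[l][1],M[l][0].sum())
print('lath outer',edge(w,M['side_lath'][0],.033,0,1,-90,85)); print('lath inner',edge(w,M['side_lath'][0],.033,0,-1,-90,85))
print('sq leg top',edge(w,M['rafter_square'][0],.027,0,1,-40,85))
print('far outer',edge(w,M['far_lath'][0],.033,1,1,-60,100)); print('far inner',edge(w,M['far_lath'][0],.033,1,-1,-60,100))
hsv=cv2.cvtColor(w['frame'],cv2.COLOR_RGB2HSV); o=((hsv[...,0]<14)&(hsv[...,1]>205)).astype(np.uint8); o=cv2.morphologyEx(o,cv2.MORPH_OPEN,np.ones((3,3)))>0
print('orange',o.sum(),(o&M['rafter_square'][0]).sum(),edge(w,o&~M['side_lath'][0]&~M['far_lath'][0],.027,0,1,-40,85))
np.savez('/tmp/m7.npz',f=w['frame'],**{k:v[0] for k,v in M.items()})
E
python3 m.py
```

```text
rafter_square 0.72 30016
side_lath 0.65 19406
far_lath 0 0
lath outer slope 0.0914 at100 134.4 at0 125.3 rms 3.42 n9
lath inner slope 0.0200 at100 101.0 at0 99.0 rms 0.40 n11
sq leg top slope -0.0022 at100 98.4 at0 98.6 rms 0.10 n12
far outer None
far inner None
orange 24847 24759 slope -0.0141 at100 96.2 at0 97.6 rms 0.37 n8
```

```bash
cat > prof.py <<'E'
from meas import *
w=shot('wrist'); w['fish']=1; f=cv2.GaussianBlur(w['frame'],(3,3),0).astype(np.float32)
c,s=np.cos(B[2]),np.sin(B[2]); C=-np.array(w['R']).T@w['t']; print('cam in board',toB(C[None])[0].round(),C[2].round(3))
for z in (.027,.033):
  print('z',z)
  for x in (-40,-20,0,20,40,60,75,90):
    y=np.arange(92,112,1.); P=np.c_[np.full(len(y),x),y]/1e3
    X=np.c_[B[0]+P[:,0]*c-P[:,1]*s,B[1]+P[:,0]*s+P[:,1]*c,np.full(len(y),z)]
    uv=proj(w,X).astype(np.float32); q=cv2.remap(f,uv[None,:,0],uv[None,:,1],cv2.INTER_LINEAR)[0]
    print(x,' '.join('%d/%d'%(a[0],a[2]) for a in q))
E
python3 prof.py
```

```text
cam in board [-34.  75.] 0.163
z 0.027
-40 113/23 91/24 92/25 90/25 88/25 86/25 83/26 94/25 85/24 65/27 80/32 92/37 95/39 95/39 95/40 95/40 97/41 98/42 98/43 97/43
-20 111/22 84/23 83/23 85/24 83/24 83/25 80/25 92/24 83/24 65/27 75/31 91/37 97/40 97/41 96/42 96/42 98/43 99/44 100/46 100/46
0 92/22 89/22 83/22 85/23 82/22 91/24 90/24 101/24 81/26 65/27 70/30 86/36 96/40 98/41 99/42 99/43 99/43 99/44 100/45 102/47
20 109/22 95/22 98/23 100/24 97/24 96/25 99/25 106/24 80/27 68/29 69/29 82/35 95/40 101/42 101/43 101/44 101/44 101/46 101/46 102/47
40 119/24 110/24 107/25 106/26 112/26 111/26 109/27 116/32 97/42 76/32 75/32 83/35 96/40 103/44 105/45 105/45 105/46 110/48 110/49 123/54
60 205/36 203/36 209/38 203/38 207/38 209/39 204/38 196/40 128/52 85/37 80/34 94/39 139/56 175/68 185/72 186/73 185/74 184/74 182/74 183/74
75 238/36 238/37 238/37 238/37 238/38 238/38 235/38 202/44 132/59 94/45 81/35 87/37 125/50 167/66 184/73 186/74 185/74 184/74 183/74 182/74
90 219/40 215/42 216/42 212/42 215/41 213/40 212/38 191/46 143/67 124/67 94/46 82/37 110/46 156/63 180/72 184/74 184/74 183/75 184/10
[... 403 characters left out ...]
2/48
20 133/23 133/23 134/24 133/24 134/25 132/25 121/26 81/30 69/29 71/31 86/36 98/41 101/43 101/44 101/44 101/45 101/45 102/47 104/48 104/49
40 137/25 137/25 136/26 136/25 136/27 135/27 127/34 98/42 77/32 76/32 86/36 99/42 106/45 132/54 172/69 173/69 180/72 182/73 183/73 186/76
60 238/36 238/37 239/38 239/39 239/39 236/39 201/44 127/57 88/39 81/34 98/41 148/59 180/71 186/73 185/73 184/74 183/74 182/74 182/74 184/75
75 211/42 212/42 209/41 211/39 206/39 205/38 195/45 127/59 90/42 80/35 91/39 133/54 173/69 185/73 186/74 184/74 180/73 153/64 143/69 147/94
90 123/28 144/30 209/36 236/41 237/41 233/39 179/39 109/41 99/43 96/42 88/40 118/50 163/65 181/72 184/74 184/74 183/74 180/74 179/73 179/76
```

The lath is still about 0.02 rad short of flush, with a gap of roughly 2–3 mm at the heel. Pressing on the far lath and the board probably causes friction that holds the square back. I'll ease both and push along board +y.

```bash
python3 -m creep '[[0,0.002,-0.002,-0.003,0],[0,0.004,-0.004,-0.004,0],[0,0.004,-0.004,-0.004,0],[0,0.006,-0.002,-0.004,0],[0,0.008,0,-0.004,0],[0,0.01,0.002,-0.004,0],[0,0.01,0.002,-0.004,0],[0,0.01,0.002,-0.004,0]]'
python3 prof.py | grep -A9 'z 0.0'|cut -c1-130 | cut -d' ' -f1-17 ; python3 m.py | grep -E 'inner|sq leg'
```

```text
clock: 19.7
position: [0.5609, -0.0741, 0.0341]
ee_rot: [0.001, 0.296, 0.955, -0.006]
contact_force: [-4.1, -20.3, -1.7]
width: 0.0214
gripper_force: 69.3
z 0.027
-40 133/22 133/22 132/22 121/23 88/24 84/25 87/26 89/25 89/26 88/26 98/25 92/24 68/27 82/34 93/38 96/39
-20 133/20 133/21 133/22 118/22 88/23 86/23 88/24 86/24 88/25 84/25 96/25 90/25 71/29 85/35 96/40 98/41
0 95/21 97/22 96/22 92/22 89/22 87/23 86/23 88/23 95/25 93/24 99/24 87/26 73/31 88/37 97/40 98/41
20 133/23 133/23 132/23 116/24 98/24 100/24 106/25 106/25 103/26 102/27 106/26 87/28 78/33 92/38 100/41 102/43
40 137/25 137/25 136/25 124/25 114/26 116/26 117/27 114/28 113/28 116/28 117/29 91/30 86/35 99/41 105/44 106/45
60 239/37 239/38 236/38 214/38 210/38 213/39 210/39 211/40 214/40 210/40 180/36 106/35 119/47 164/64 184/71 187/73
75 238/36 237/36 237/36 238/37 238/38 238/38 238/39 238/39 238/40 227/38 152/34 98/37 122/50 165/65 184/72 186/73
90 238/39 237/39 233/40 214/41 210/39 219/40 214/41 215/43 207/44 167/38 121/34 94/37 124/51 166/66 183/73 185/74
z 0.033
-40 133/22 133/22 127/22 93/24 80/25 84/25 87/25 87/26 87
[... 309 characters left out ...]
134/25 134/26 133/27 124/26 84/29 80/34 95/40 101/43 102/44 102/44
40 137/25 137/26 138/26 138/26 138/26 138/26 138/28 138/29 137/29 124/29 89/32 89/37 102/42 108/45 108/46 133/54
60 238/37 238/37 238/37 238/38 239/38 239/39 239/40 239/40 226/39 149/33 96/36 125/50 170/66 185/72 186/74 185/74
75 238/39 236/38 224/38 210/40 205/40 214/40 211/42 209/43 206/43 173/37 101/38 129/52 171/68 185/73 187/74 185/74
90 124/29 125/29 125/30 125/30 139/31 202/38 236/42 237/42 229/42 165/38 101/39 131/55 171/68 183/73 184/74 184/74
lath inner slope 0.0075 at100 102.7 at0 102.0 rms 0.49 n12
sq leg top slope -0.0044 at100 101.3 at0 101.7 rms 0.15 n12
far inner slope -0.0983 at100 101.2 at0 111.0 rms 3.93 n4
```

```bash
python3 -m creep '[[0,-0.002,0,0,0],[0,-0.004,0,0.001,0],[0,-0.006,0.001,0.001,0],[0,-0.006,0.001,0.001,0],[0,-0.006,0.001,0.001,0]]'
cat > m2.py <<'E'
from meas import *
from scipy.spatial.transform import Rotation as R
s=manip.get_state(); q=s['ee_rot']; M=R.from_quat([q[1],q[2],q[3],q[0]]).as_matrix(); F=s['contact_force']; c,sn=np.cos(.18),np.sin(.18)
print('tool y',np.degrees(np.arctan2(M[1,1],M[0,1])),'tilt',M[2,:2].round(4),'F board',F[0]*c+F[1]*sn,-F[0]*sn+F[1]*c,F[2],'moment',np.round(s['moment'],2))
w=shot('wrist'); w['fish']=1; f=w['frame'].astype(np.float32)
from scipy.ndimage import gaussian_filter1d
def line(z,ax,pts,lo,hi,val,name):
    o=[]
    for a in pts:
        t=np.arange(lo,hi,.1); P=(np.c_[np.full(len(t),a),t] if ax==0 else np.c_[t,np.full(len(t),a)])/1e3
        X=np.c_[B[0]+P[:,0]*c-P[:,1]*sn,B[1]+P[:,0]*sn+P[:,1]*c,np.full(len(t),z)]
        uv=proj(w,X).astype(np.float32); g=cv2.remap(f,uv[None,:,0],uv[None,:,1],cv2.INTER_LINEAR)[0]
        o.append(t[np.argmax(gaussian_filter1d(val(g),6,order=1)[5:-5])+5])
    o=np.array(o); p=np.polyfit(pts,o,1); print(name,'slope %.4f'%p[0],o.round(1))
nb=lambda g:np.log(g[:,2]+5)
xs=np.array([-40,-30,-20,-10,0,10,20,60,70,80,90])
line(.033,0,xs,100,108,lambda g:np.log(g[:,0]+5),'lath inner top')
line(.027,0,xs,97,106,lambda g:-np.log(g[:,0]/(g[:,2]+1)),'sq leg edge (R/B)')
line(.033,0,np.arange(20,91,10.),124,138,lambda g:np.log(g[:,2]/(g[:,0]+5.)+.01),'lath outer')
line(.033,1,np.arange(60,100,5.),97,108,lambda g:-np.log(g[:,0]/(g[:,2]+1)),'far')
for n in ('scene','side'):
    im=shot(n); m,cf=mask(n,'rafter_square')
    if cf>.3:
        print(n,cf,m.sum())
        for l in ('square_heel','corner','foil_tape'):
            for r in eyes.place_of(n,l)[:1]: print(l,round(r['confidence'],2),onz(im,r['centre'],0 if l=='foil_tape' else .015).round(4))
E
python3 m2.py
```

```text
clock: 20.45
position: [0.5611, -0.0742, 0.0337]
ee_rot: [-0.002, 0.296, 0.955, -0.005]
contact_force: [-9.4, -17.7, 4.7]
width: 0.0218
gripper_force: 69.9
tool y 55.53961749263416 tilt [ 0.0007 -0.0113] F board -12.397130795252192 -15.769171753851117 4.685266718318316 moment [-2.89  1.48 -0.45]
lath inner top slope -0.0062 [103.7 103.7 103.6 103.6 103.5 103.5 103.4 103.1 103.  103.  103. ]
sq leg edge (R/B) slope -0.0080 [103.4 103.4 103.3 103.2 103.1 103.  102.9 102.7 102.6 102.5 102.3]
lath outer slope -0.0071 [130.4 130.2 130.3 130.2 130.1 130.  129.9 129.9]
far slope 0.0702 [102.4 106.7 106.8 106.6 106.8 106.7 106.6 106.7]
scene 0.97 1676
square_heel 0.55 [[0.6313 0.0183 0.015 ]]
corner 0.56 [[0.6209 0.02   0.015 ]]
side 0.8 588
square_heel 0.56 [[0.6303 0.0256 0.015 ]]
corner 0.97 [[0.6216 0.0329 0.015 ]]
foil_tape 0.64 [[0.51   0.3297 0.    ]]
```

```bash
python3 -m creep '[[0,-0.003,0,0,0],[0,-0.006,0,0,0],[0,-0.009,0.001,0,0],[0,-0.009,0.001,0,0],[0,-0.009,0.001,0,0]]'; python3 m2.py | head -5
```

```text
clock: 21.5
position: [0.5612, -0.0742, 0.0335]
ee_rot: [-0.006, 0.296, 0.955, -0.005]
contact_force: [-16.1, -12.6, 10.5]
width: 0.0217
gripper_force: 70.6
tool y 55.511814811533874 tilt [ 0.0092 -0.0127] F board -18.11868634471232 -9.54639840058185 10.52732682818791 moment [-2.07  2.4  -0.4 ]
lath inner top slope -0.0060 [103.7 103.7 103.6 103.5 103.5 103.4 103.4 103.1 103.  103.  103. ]
sq leg edge (R/B) slope -0.0076 [103.4 103.3 103.2 103.1 103.  103.  102.9 102.6 102.6 102.6 102.2]
lath outer slope -0.0057 [130.4 130.2 130.2 130.2 130.2 130.1 130.  129.9]
far slope 0.0810 [101.8 106.6 106.6 106.6 106.5 106.6 106.7 106.6]
```

Fx rose to 18 N with no x motion, so the heel is hard against the far lath. The leg and side lath are parallel to within 0.002 rad, and about −0.006 rad off square. I'll ease the push slightly, settle, check and hand in.

```bash
python3 -m creep '[[0,0.002,-0.001,-0.001,0],[0,0.004,-0.002,-0.001,0],[0,0.004,-0.002,-0.001,0],[0,0.004,-0.002,-0.001,0],[0,0.004,-0.002,-0.001,0],[0,0.004,-0.002,-0.001,0],[0,0.004,-0.002,-0.001,0],[0,0.004,-0.002,-0.001,0]]'; python3 m2.py
```

```text
clock: 22.85
position: [0.5611, -0.0742, 0.0335]
ee_rot: [-0.004, 0.297, 0.955, -0.004]
contact_force: [-11.6, -13.5, 3.7]
width: 0.0217
gripper_force: 69.8
tool y 55.49807464982659 tilt [ 0.0054 -0.0108] F board -13.799282459264763 -11.253685502525737 3.674076816659582 moment [-2.15  1.69 -0.41]
lath inner top slope 0.0020 [100.8 103.7 103.6 103.6 103.5 103.4 103.4 103.1 103.  103.  103. ]
sq leg edge (R/B) slope -0.0087 [103.4 103.4 103.3 103.1 103.1 103.  102.9 102.6 102.5 102.6 102.1]
lath outer slope -0.0063 [130.4 130.3 130.2 130.2 130.2 130.1 130.  129.9]
far slope 0.0660 [102.5 106.6 106.7 106.7 106.7 106.6 106.6 106.5]
scene 0.71 1627
corner 0.71 [[0.6246 0.0152 0.015 ]]
foil_tape 0.62 [[ 0.4979  0.3647 -0.    ]]
side 0.56 753
square_heel 0.64 [[0.6214 0.0375 0.015 ]]
corner 0.94 [[0.6236 0.0398 0.015 ]]
foil_tape 0.42 [[0.4944 0.3629 0.    ]]
```

```bash
python3 -c "
from rig import manip
print(manip.sign_off())"
```

```text
the job is handed in; nothing more can be done
None
```

I handed the job in at about 23 s, but the sign-off gave no verdict: the tape lies flat on the bench, and the gripped square presses both laths at about 11–14 N with its leg flush along the side lath (about 0.006 rad off square by camera), while its fit on the far lath was judged from contact force only, not seen.

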